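# Lay the polisher battery on its charging contacts

### The arm

A 6-joint arm with a two-finger parallel gripper is mounted at the origin on the work surface. World frame = base frame: x ahead of the robot, y to its left, z up, the work surface at z = 0. Lengths are in m, angles in rad, forces in N, time in s.
With the tool pointing down it reaches from about 0.275 to 0.775 m from the base axis. Payload 14.6 kg.
Tool frame: the origin (TCP) lies midway between the tips of the shut fingers; the grasp point (between the pads) lies 19 mm behind it; z points along the fingers, x is the direction in which the jaws open and shut, and the axes are right-handed (so a half turn about z gives the same grasp; the last joint's range is limited). The gripper opens to 85 mm and grips with 20 to 120 N. Pads are 22 mm wide; open, the fingers measure 114 mm over their backs; the gripper's body (76 mm by 85 mm) begins 54 mm behind the grasp point. The pads swing forward as they close: fully open they stand 13 mm farther back than shut.
Start: joints at [1.001, 0.263, -0.048, 1.259, 0, 1.415], TCP at [0.212, 0.48, 0.203] pointing down, gripper open.
Joint ranges: [-2.65, 2.65], [-0.89, 1.7], [-1.18, 1.37], [-2.13, 2.11], [-1.35, 1.29], [-3.14, 3.14]. Speed limits (rad/s): [1.89, 1.89, 2.57, 2.79, 3.14, 3.14].

### API

Orientations are given as a unit quaternion [w, x, y, z].
In Python, from bench import * gives the robot as it stands.
- The arm moves only by the tool drive_tool, never from a script. Its argument "commands" is a list that holds one entry, the list of rows, each a list of 7 numbers: the turn, a rotation vector about the world's x, y, z in rad, then the shift along the world's x, y, z in m, then the opening, from 0 (shut) to 1 (fully open). In form: [[[wx, wy, wz, x, y, z, gripper], ...]]. A call has 1 to 12 rows; each row shifts and turns the pose as measured when the row begins; what a row does not reach is not made up. A row lasts 1/12 s, in which the tool goes at most 41.7 mm and 7.16 degrees, less where a joint would pass 70% of its speed; a pose out of reach is approached as far as the arm can. A call with a gripper value outside its range is refused whole. The fingers move at their own pace and stop on an object; "squeeze" is the grip in N (left out, the last holds). Time passes only in rows, so rows that do not move let the fingers close. It gives the time, the measured TCP pose, the force and the opening at its end, in the units of the state.
- get_obs(): the state, without advancing time (a new reading comes with each control period).
- snapshot(name): name is "side" or "top" or "wrist"; returns a dict with "color" (480x640x3 uint8, red, green, blue), "mtx" (3x3 intrinsics, pixels), "dist" ([k1, k2, p1, p2, k3] as OpenCV has them; the pictures are not rectified), "rvec" (rotation vector, rad) and "tvec" (3), from world to camera coordinates, as OpenCV has them; the wrist camera has in their place "mount" (4x4, takes a point from camera to tool coordinates, whose origin is the TCP and whose axes are the tool frame's). Camera axes: x right, y down, z forward; pixel columns grow to the right and rows downward; lengths in m; the calibration is good to about 2 mm. A picture is of the moment at which its call begins: read the wrist's pose just before it. There is no depth.
- hand_in(): hands the job in, once; it reports no verdict.
Trained networks look in a picture, given as the dict that the camera call returned (one of the last four; its "shot" number tells which), for a name from the list of things; names that differ only in an ending like _2 or _b are one class to them, and where a whole thing is asked for, a point or a joint stands for the part that bears it (a point fixed in the world has none). Each returns a list of dicts, best first, with "score" (0 to 1); they miss things now and then, are a little off and sometimes report something else, mostly with a low value. They report only what shows in the picture. A call takes as long as a camera call. They do not tell look-alikes from the thing itself.
- boxes_of(query, picture): "centre" ([x, y, z] in m, in the coordinates of the camera as it stood for that picture, good to about 4 mm: the middle of the surface that is visible of it).
- trace(query, picture): "pixels" (480x640 bool, what is visible of it).
- mark_of(query, picture): "centre" ([x, y, z] in m, in the coordinates of the camera as it stood for that picture, good to about 4 mm: a listed point, or the origin of a listed thing).
The state is a dict: "t": time; "joints": joint angles; "qvel": joint speeds; "joint_efforts": joint torques, N m; "tcp_pos": TCP position; "orientation": TCP orientation; "ft_force": force on the tool from outside, world axes, zero at the start; "moment": the same for the moment, N m; "gripper_width": finger opening in m.
Only numpy, scipy, OpenCV 4.12 (cv2) and the standard library are available. Lean on these libraries where they do the work, as an engineer would, in place of code of your own. Each camera call takes 0.05 s, during which the arm holds its last target.

### The job

The polisher's battery pack was left standing on end in the charging dock, so it is not charging. Press the red release button so that the tray pops out, tip the pack over the low step onto its side so that it lies flat on the raised deck with its copper contacts down, without lifting it out of the tray, and push the tray home until it clicks and stays in. Leave the other things on the bench and on the dock where they are.

Things in the scene. Friction and masses are not known exactly. Their poses are not given: they have to be found in the camera images.
- dock: Grey charging dock with clear roof, fixed. Origin on the bench; x from its open front (facing the robot, where the tray comes out) to its back, y left seen from the robot, z up. Housing: x -80 to +60, y -125 to +125 mm, 134 mm high. A solid tower (y -125 to -85) has the red button on top; the rest is a bay under the clear 6 mm roof, holding the tray.
- tray (a joint): Tray travel out along the dock's -x: 0 home and latched, 0.105 m fully out. Once released a spring (5 N at home, 2.5 N out) drives it out in 1 to 2 s. To close, push it all the way in: up to about 11 N over the last 18 mm; the latch snaps at 0 and a hard end stop lies at -0.004. Unlatched, it comes out again.
- tray_handle (a point): Middle of the top front edge of the orange push bar at the tray's front, moving with it. The bar is 110 mm long along the dock's y, 10 mm thick, 12 to 40 mm above the bench, with its front face 47 mm in front of the tray's front wall. In the dock frame: (-127 mm - tray joint, 19 mm, 40 mm). Push its front face towards the dock's +x.
- tray_stop (a point): Middle of the top edge (yellow line) of the 8 mm step between the tray's low recess and raised deck, 20 mm above the bench; axes as the dock's, moves with the tray. It runs along x: the low stop to tip the pack over, towards +y. The recess on its -y side (floor 12 mm high, 53 mm wide) ends in a wall 30 mm high. Front and rear tray walls: 32 and 26 mm high, 88 mm apart.
- tray_deck (a point): Centre of the tray's raised deck, on its surface, 20 mm above the bench. Axes as the dock's; moves with the tray. The deck is grey, 137 mm wide along y from the step to the far wall (top 38 mm above the bench), with two copper contact strips across it.
- release (a joint): How far the red button is pressed, 0 (up) to 0.010 m (fully down). Sprung: 2 N to start, 5.6 N fully down; the tray is let go at about 3 mm. The button comes up again when let go.
- release_top (a point): Centre of the top of the red round release button (28 mm across), on the tower near the dock's front, 18 mm above the roof; press it straight down.
- pack: Battery pack: black block 60 (x) by 45 (y) by 105 (z) mm, orange band, about 0.45 kg. Origin at the centre of its foot, z up its length; copper contacts on its +y side. It starts standing in the tray's recess, +y side to the step, and rides out with the tray. Pushed near its top towards the dock's +y it tips over the step past about 30 degrees and falls flat on the deck, contacts down.
- pack_center (a point): Centre of the battery pack (52.5 mm along z from its foot).
- spray: White bottle with a blue label and red cap, 68 mm across, 190 mm tall, beside the dock. Leave alone. Origin under its centre.
- jar: Yellow jar with a black lid, 80 mm across, 90 mm tall, beside the dock. Leave alone. Origin under its centre.
- foam_pad: Yellow round foam pad lying flat, 130 mm across, 28 mm high. Leave alone. Origin under its centre.
- wax_tin: Small metal tin standing on the dock's clear roof, 66 mm across, 28 mm tall. Leave alone. Origin under its centre.
- spare: Spare battery pack with a blue band, lying on the bench, 105 by 60 by 45 mm. Leave alone. Origin under its centre.
Mind the look-alikes: they are no part of the job. What is shaped like the pack but brown or pink is not meant.

How it is judged:
On the way, in this order (a step that is already met when the one before it is completed fails the run):
1. the tray has popped out with the pack still standing in it (value of joint tray above 0.095 m and angle between pack's own z axis and vertical below 0.25 rad), for 0.1 s.
2. with the tray out, the pack lies flat on the deck, contacts down (angle between pack's own z axis and vertical between 1.45 and 1.7 rad and angle between pack's own y axis and vertical above 2.98 rad and y of pack_center in the frame of tray_deck between -0.055 and 0.045 m and x of pack_center in the frame of tray_deck between -0.03 and 0.03 m and z of pack_center in the frame of tray_deck below 0.03 m and linear speed of pack below 0.02 m/s and value of joint tray above 0.05 m), for 0.2 s.
3. the tray is home and latched with the pack lying in it (angle between pack's own z axis and vertical between 1.45 and 1.7 rad and angle between pack's own y axis and vertical above 2.98 rad and y of pack_center in the frame of tray_deck between -0.055 and 0.045 m and x of pack_center in the frame of tray_deck between -0.03 and 0.03 m and z of pack_center in the frame of tray_deck below 0.03 m and linear speed of pack below 0.02 m/s and value of joint tray below 0.004 m and value of joint release below 0.003 m), for 0.2 s.
At the end, for the whole second after the job is handed in: Tray latched home (within 4 mm), button up (within 3 mm); pack at rest on the deck, contacts down and flat (about 7 degrees), its centre within 30 mm of the deck's centre along the slide, across it at most 55 mm to the step side or 45 mm to the other, and at most 30 mm above the deck (all of step 3); the robot touches nothing.
It fails at once if the pack is lifted out of the tray (its centre more than 85 mm above the deck; tipping over the step needs under 60 mm) (z of pack_center in the frame of tray_deck above 0.085 m).
It fails at once if another thing on the bench or dock is moved by more than 40 mm (distance of any of spray, jar, foam_pad, wax_tin, spare from where it was at the start of the episode above 0.04 m).
It fails at once if the bottle or the jar is tipped over (angle between any of spray, jar's own z axis and vertical above 0.5 rad).
It also fails if it takes over 51 s, if anything falls off the work surface, if the arm or the gripper's body presses on something with over 40 N, if the wrist force passes 120 N, or if a joint passes its speed limit or range.

## Working session

There is one attempt and no reset: what is moved stays moved. The work goes in short steps, Python scripts to look and compute and a tool call to move; the robot and the scene stay as the last step left them, time stands still between calls to the robot, and variables do not carry over. Pictures are saved under pics/ and viewed, and the job is handed in when it is done.

Besides the shell and the picture viewer there is one more tool, called after "Emit:" as name(argument=value, ...), one argument or row to a line, values as JSON. drive_tool: Moves the arm, as the interface text tells. Its arguments: {"type":"object","properties":{"commands":{"type":"array"},"squeeze":{"type":"number"}},"required":["commands"]}

```bash
mkdir -p pics; cat > h.py <<'E'
from bench import *
import numpy as np, cv2
def T(p):
    M=np.eye(4);M[:3,:3]=cv2.Rodrigues(np.array(p["rvec"],float))[0];M[:3,3]=np.ravel(p["tvec"]);return np.linalg.inv(M)
def w(p,c): return (T(p)@np.r_[c,1])[:3]
def save(p,n): cv2.imwrite("pics/"+n+".png",p["color"][:,:,::-1])
def proj(p,X): return cv2.projectPoints(np.array([X],float),np.array(p["rvec"],float),np.array(p["tvec"],float),np.array(p["mtx"]),np.array(p["dist"]))[0].ravel()
E
python3 - <<'E'
from h import *
np.set_printoptions(precision=3,suppress=True)
for c in ["side","top"]:
    p=snapshot(c);save(p,c+"0")
    for q in ["release_top","pack_center","pack","tray_handle","tray_stop","tray_deck","dock","spray","jar","foam_pad","wax_tin","spare"]:
        for d in mark_of(q,p)[:3]: print(c,q,round(d["score"],2),w(p,d["centre"]),proj(p,w(p,d["centre"])))
print(get_obs())
E
```

```text
side release_top 0.43 [ 0.643 -0.193  0.151] [422.935 278.677]
side pack_center 0.94 [ 0.649 -0.134  0.064] [398.873 285.276]
side pack_center 0.87 [ 0.786 -0.285  0.055] [485.593 292.259]
side pack_center 0.71 [ 0.37  -0.165  0.05 ] [321.084 374.039]
side pack 0.8 [ 0.373 -0.165 -0.002] [322.576 383.541]
side pack 0.75 [ 0.794 -0.286 -0.   ] [481.906 303.724]
side tray_handle 0.95 [ 0.547 -0.083  0.04 ] [352.531 303.076]
side tray_stop 0.8 [ 0.648 -0.11   0.023] [389.207 289.87 ]
side tray_deck 0.88 [ 0.641 -0.041  0.016] [366.469 276.798]
side dock 0.56 [ 0.679 -0.083  0.002] [388.548 281.429]
side spray 0.83 [0.583 0.111 0.001] [309.085 259.306]
side jar 0.59 [ 0.674 -0.3    0.004] [457.995 336.713]
side jar 0.37 [ 0.647 -0.136  0.017] [396.594 297.725]
side foam_pad 0.98 [ 0.522 -0.399  0.003] [453.549 412.278]
side wax_tin 0.56 [ 0.682 -0.033  0.135] [378.687 234.848]
side wax_tin 0.5 [ 0.521 -0.397  0.003] [452.466 412.263]
top release_top 0.5 [ 0.643 -0.191  0.154] [446.426 214.318]
top pack_center 0.92 [ 0.374 -0.166  0.047] [426.661 329.538]
top pack_center 0.73 [ 0.79  -0.2
[... 458 characters left out ...]
.299  0.002] [475.287 213.305]
top foam_pad 0.8 [ 0.519 -0.397  0.004] [512.706 272.38 ]
top wax_tin 0.66 [ 0.68  -0.031  0.132] [375.899 198.432]
top spare 0.71 [ 0.467  0.192 -0.001] [281.993 288.68 ]
top spare 0.41 [ 0.671 -0.298  0.002] [474.782 212.917]
{'t': 1.3, 'joints': array([ 1.001,  0.263, -0.048,  1.259, -0.   ,  1.416]), 'qvel': array([ 0.001,  0.002, -0.   , -0.002,  0.001, -0.   ]), 'joint_efforts': array([  0.006, -63.744,  38.477,   0.001,   0.   ,   0.   ]), 'tcp_pos': array([0.212, 0.48 , 0.203]), 'orientation': array([-0.   ,  0.838,  0.546,  0.   ]), 'ft_force': array([ 0.907, -0.074,  0.676]), 'moment': array([0.022, 0.002, 0.01 ]), 'gripper_width': 0.0853815406895738}
```

View pictures.

View pics/side0.png

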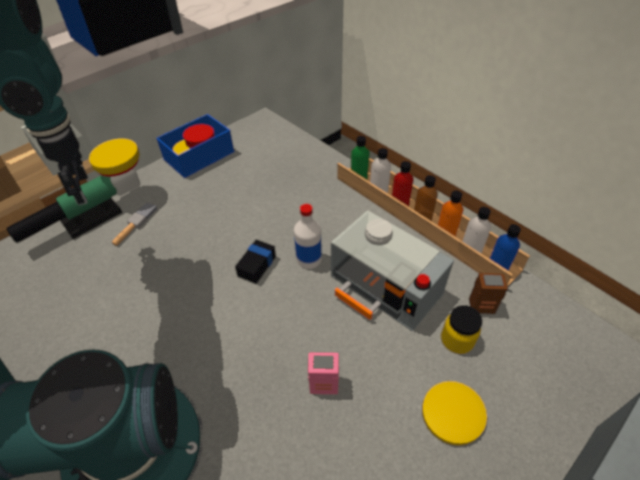

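View pics/top0.png

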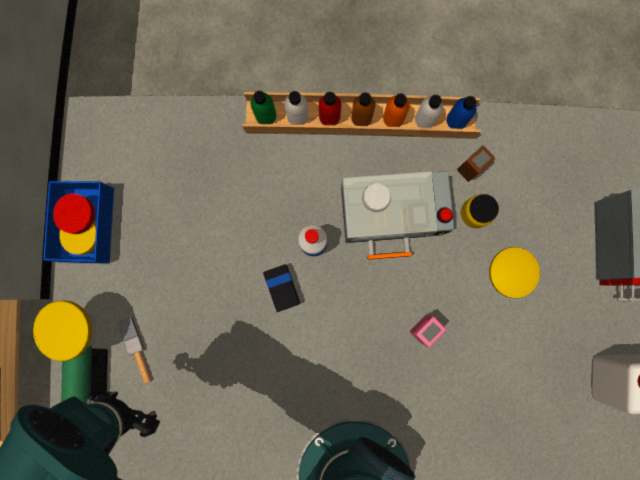

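```bash
python3 -c "
import cv2,numpy as np
a=cv2.imread('pics/side0.png')[190:350,290:510];b=cv2.imread('pics/top0.png')[130:350,290:510]
cv2.imwrite('pics/c0.png',np.hstack([cv2.resize(a,(400,291)).copy() if 0 else cv2.resize(a,(400,400)),cv2.resize(b,(400,400))]))"
```

```text
(no output)
```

View pics/c0.png

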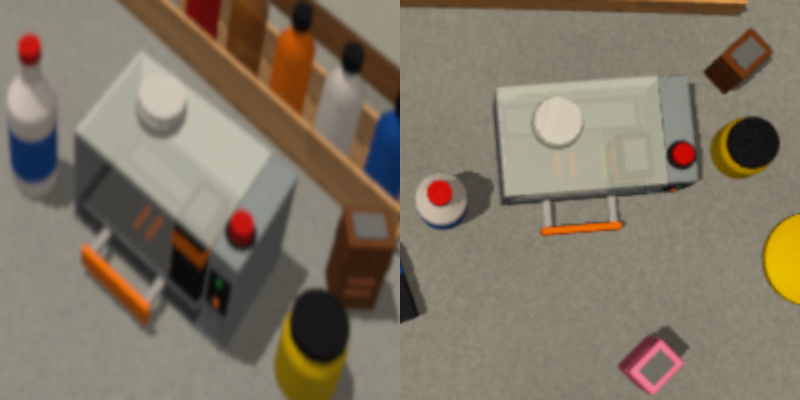

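```bash
cat >> h.py <<'E'
def ray(p,uv,z):
    n=cv2.undistortPoints(np.array([[uv]],float),np.array(p["mtx"]),np.array(p["dist"])).ravel()
    M=T(p);d=M[:3,:3]@np.r_[n,1];o=M[:3,3];return o+d*(z-o[2])/d[2]
E
python3 - <<'E'
from h import *
import pickle
np.set_printoptions(precision=4,suppress=True)
p=snapshot("top");pickle.dump(p,open("top.pkl","wb"))
a=p["color"][150:280,330:470,::-1]
cv2.imwrite("pics/e1.png",cv2.resize(a,(784,728-180 if 0 else 600),interpolation=cv2.INTER_CUBIC))
hsv=cv2.cvtColor(p["color"],cv2.COLOR_RGB2HSV)
m=((hsv[...,0]<18)&(hsv[...,0]>6)&(hsv[...,1]>180)&(hsv[...,2]>120))
m[:245]=0;m[270:]=0;m[:,:350]=0;m[:,430:]=0
ys,xs=np.nonzero(m)
P=np.array([ray(p,(x,y),.04)[:2] for x,y in zip(xs,ys)])
r=cv2.minAreaRect(P.astype(np.float32)*1000);print(r,len(P))
f=cv2.fitLine(P.astype(np.float32),cv2.DIST_L2,0,.01,.01).ravel();print(f,np.degrees(np.arctan2(-f[0],f[1])))
hr=((hsv[...,0]<6)|(hsv[...,0]>174))&(hsv[...,1]>150)&(hsv[...,2]>80)
hr[:195]=0;hr[235:]=0;hr[:,:425]=0;hr[:,465:]=0
ys,xs=np.nonzero(hr);print(xs.min(),xs.max(),ys.min(),ys.max(),ray(p,(xs.mean(),ys.mean()),.150))
E
```

```text
((554.6111450195312, -73.9129867553711), (10.620099067687988, 107.41609954833984), 5.537515640258789) 187
[ 0.0998 -0.995   0.5546 -0.0744] -174.27272
439 451 208 220 [ 0.6442 -0.1893  0.15  ]
```

View pics/e1.png

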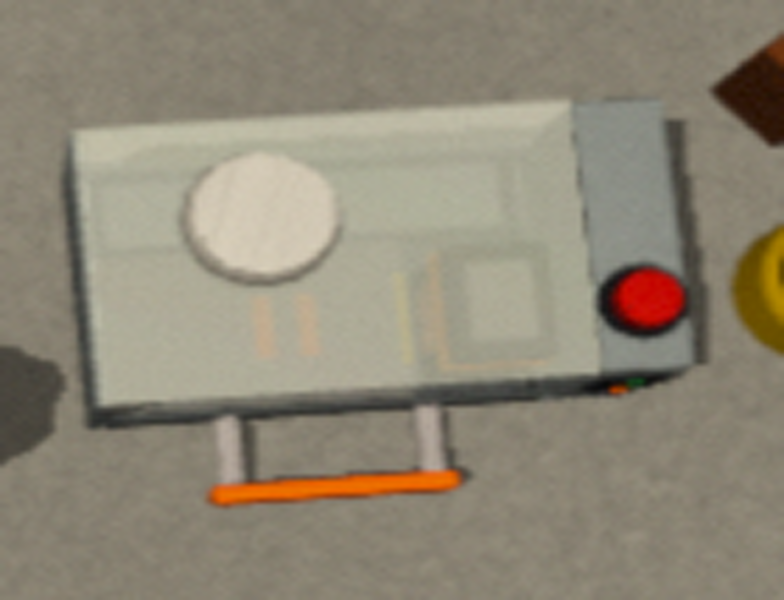

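The pack meant is the black block with an orange band in the dock bay: side picture (399,285), top (425,210). The brown block at side (487,293) and the pink one at side (322,374) are look-alikes, and the enlarged crop confirms this. The dock origin is about (0.678,-0.081) with yaw about 5.5°, and the button is at (0.644,-0.190).

Emit:
drive_tool(
  commands=[
    [[0,0,-0.09,0.02,-0.034,0.006,0],[0,0,-0.09,0.02,-0.034,0.006,0],[0,0,-0.09,0.02,-0.034,0.006,0],[0,0,-0.09,0.02,-0.034,0.006,0],[0,0,-0.09,0.02,-0.034,0.006,0],[0,0,-0.09,0.02,-0.034,0.006,0],[0,0,-0.09,0.022,-0.034,0,0],[0,0,-0.09,0.022,-0.034,0,0],[0,0,-0.09,0.022,-0.034,0,0],[0,0,-0.09,0.022,-0.034,0,0],[0,0,-0.09,0.022,-0.034,0,0],[0,0,-0.06,0.022,-0.034,0,0]],
  ],
  squeeze=30,
)

```text
t: 2.35
tcp_pos: [0.4643, 0.0614, 0.2416]
orientation: [-0.001, 0.999, 0.035, 0.003]
ft_force: [0.6, 0.8, 0.3]
gripper_width: -0.0001
```

Emit:
drive_tool(
  commands=[
    [[0,0,0.01,0.022,-0.031,-0.001,0],[0,0,0.01,0.022,-0.031,-0.001,0],[0,0,0,0.022,-0.031,-0.002,0],[0,0,0,0.022,-0.031,-0.002,0],[0,0,0,0.022,-0.031,-0.004,0],[0,0,0,0.022,-0.031,-0.006,0],[0,0,0,0.022,-0.031,-0.008,0],[0,0,0,0.018,-0.025,-0.008,0],[0,0,0,0,0,0,0]],
  ],
)

```text
t: 3.1
tcp_pos: [0.6448, -0.2025, 0.2065]
orientation: [-0.0, 0.999, 0.039, 0.004]
ft_force: [0.8, 0.3, 0.1]
gripper_width: 0.0
```

Emit:
drive_tool(
  commands=[
    [[0,0,0.01,0,0.012,-0.02,0],[0,0,0.01,0,0,-0.025,0],[0,0,0,0,0,-0.01,0],[0,0,0,0,0,-0.005,0],[0,0,0,0,0,-0.004,0]],
  ],
)

```text
t: 3.52
tcp_pos: [0.6458, -0.1928, 0.1386]
orientation: [-0.0, 0.999, 0.047, 0.004]
ft_force: [-0.2, -0.2, 0.0]
gripper_width: -0.0001
```

```bash
cat > look.py <<'E'
import sys
from h import *
n=sys.argv[1]
a=snapshot("side");b=snapshot("top")
print(get_obs()["t"],get_obs()["tcp_pos"],get_obs()["ft_force"])
A=cv2.resize(a["color"][200:360,260:520,::-1],(400,300-54));B=cv2.resize(b["color"][140:300,290:550,::-1],(400,246))
A=cv2.resize(a["color"][200:360,290:470,::-1],(400,400));B=cv2.resize(b["color"][140:300,330:490,::-1],(400,400))
cv2.imwrite("pics/%s.png"%n,np.hstack([A,B]))
E
python3 look.py l1
```

```text
3.6167 [ 0.64583289 -0.19277931  0.1389579 ] [0.86338195 0.09237654 0.56135629]
```

View pics/l1.png

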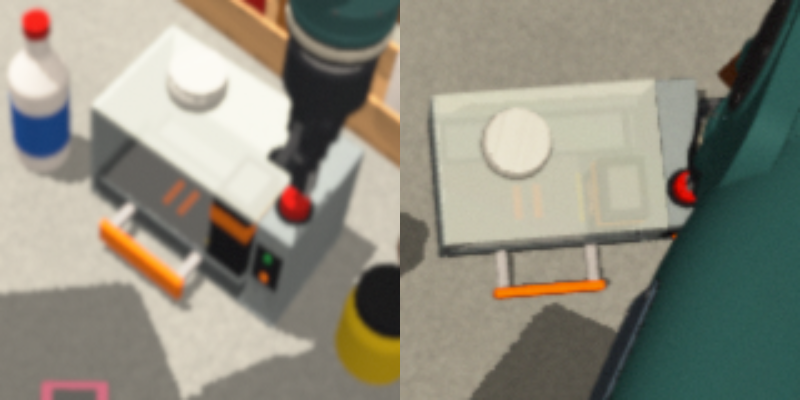

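```bash
python3 - <<'E'
from h import *
p=snapshot("side");q=snapshot("wrist")
o=get_obs();print(o["tcp_pos"],o["joints"],o["ft_force"])
im=p["color"][230:330,370:490,::-1].copy()
im=cv2.resize(im,None,fx=5,fy=5,interpolation=cv2.INTER_CUBIC)
for X,c in [(o["tcp_pos"],(0,255,0)),([.644,-.19,.152],(255,0,0)),([.644,-.19,.142],(255,255,0))]:
    u=proj(p,X);print(u);cv2.circle(im,tuple(int(v) for v in (u-[370,230])*5),4,c,-1)
cv2.imwrite("pics/l2.png",im);save(q,"w2")
E
```

```text
[ 0.6463587  -0.1931061   0.14004582] [-0.41268541  0.53878856  0.22499056  1.24841923  0.00364046  1.06323886] [-0.31411383  0.18286625  0.66455467]
[423.33574448 281.00621438]
[422.37433631 277.40937554]
[421.65163232 280.23629661]
```

View pics/l2.png

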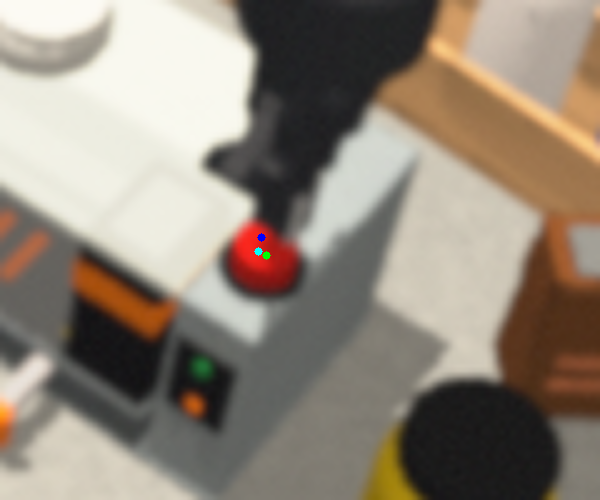

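View pics/w2.png

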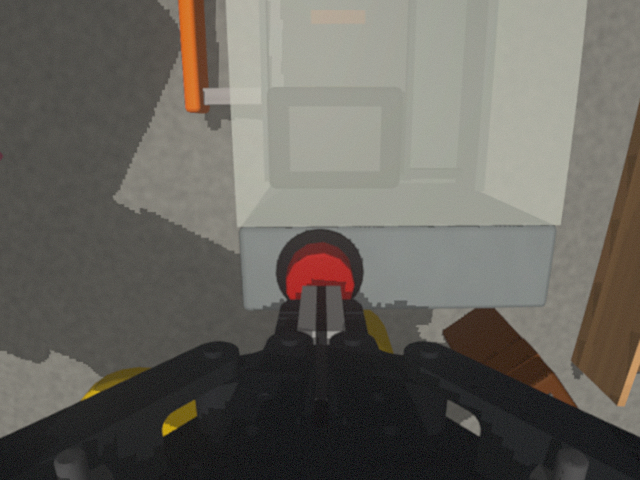

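```bash
cat >> h.py <<'E'
from scipy.spatial.transform import Rotation as Ro
def wristT():
    o=get_obs();q=o["orientation"];M=np.eye(4);M[:3,:3]=Ro.from_quat([q[1],q[2],q[3],q[0]]).as_matrix();M[:3,3]=o["tcp_pos"];return M
def wshot():
    M=wristT();p=snapshot("wrist");C=np.linalg.inv(M@np.array(p["mount"]));p["rvec"]=cv2.Rodrigues(C[:3,:3])[0].ravel();p["tvec"]=C[:3,3];return p
E
python3 - <<'E'
from h import *
p=wshot();o=get_obs();print(o["tcp_pos"],o["gripper_width"])
print(np.array(p["mount"]))
print("tcp",proj(p,o["tcp_pos"]))
for z in(.134,.142,.152):print(z,proj(p,[.644,-.19,z]),ray(p,(320,270),z))
for d in mark_of("release_top",p):print(d["score"],w(p,d["centre"]))
for d in mark_of("pack_center",p):print(d["score"],w(p,d["centre"]))
E
```

```text
[ 0.64645271 -0.19313959  0.14019794] 0.0002148413520732449
[[ 9.99999212e-01  1.25220853e-03  9.07084425e-05  7.42817366e-04]
 [-1.23234490e-03  9.65190296e-01  2.61545738e-01 -6.57038159e-02]
 [ 2.39958894e-04 -2.61545643e-01  9.65191079e-01 -1.69562350e-01]
 [ 0.00000000e+00  0.00000000e+00  0.00000000e+00  1.00000000e+00]]
tcp [319.24337551 281.36760617]
0.134 [314.23559254 268.95314993] [ 0.64654087 -0.19024752  0.134     ]
0.142 [314.12210574 275.41169791] [ 0.64621058 -0.18739292  0.142     ]
0.152 [313.96602376 284.31144593] [ 0.6457977  -0.18382467  0.152     ]
0.84 [ 0.64869567 -0.18954266  0.15278877]
0.72 [ 0.79220388 -0.29010061  0.0542815 ]
```

Emit:
drive_tool(
  commands=[
    [[0,0,0,-0.002,0.002,-0.003,0],[0,0,0,0,0,-0.003,0]],
  ],
)

```text
t: 4.03
tcp_pos: [0.6449, -0.1913, 0.135]
orientation: [0.001, 0.999, 0.047, 0.006]
ft_force: [-0.5, 0.4, -0.3]
gripper_width: -0.0001
```

```bash
python3 - <<'E'
from h import *
p=snapshot("side");q=wshot()
o=get_obs();print(o["t"],o["tcp_pos"],o["ft_force"])
a=cv2.resize(p["color"][240:310,380:450,::-1],(400,400),interpolation=cv2.INTER_CUBIC)
b=cv2.resize(q["color"][200:360,240:400,::-1],(400,400),interpolation=cv2.INTER_CUBIC)
cv2.imwrite("pics/l3.png",np.hstack([a,b]))
E
```

```text
4.1333 [ 0.64475687 -0.1913807   0.13446223] [-0.31736212 -0.08532965 -0.25318689]
```

View pics/l3.png

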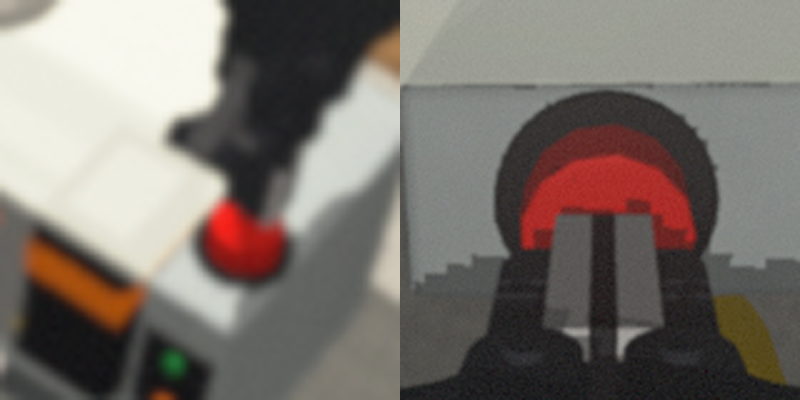

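The picture shows the tips just above the button top, although the reported TCP is already lower than that. I'll keep going down in small steps and watch the force.

Emit:
drive_tool(
  commands=[
    [[0,0,0,0,0,-0.003,0],[0,0,0,0,0,-0.003,0]],
  ],
)

```text
t: 4.3
tcp_pos: [0.645, -0.1914, 0.1286]
orientation: [0.001, 0.999, 0.047, 0.006]
ft_force: [0.2, -0.5, 0.5]
gripper_width: 0.0001
```

Emit:
drive_tool(
  commands=[
    [[0,0,0,0,0,-0.003,0],[0,0,0,0,0,-0.003,0]],
  ],
)

```text
t: 4.47
tcp_pos: [0.645, -0.1915, 0.1219]
orientation: [0.001, 0.999, 0.047, 0.006]
ft_force: [-0.5, -0.3, 1.5]
gripper_width: 0.0001
```

Emit:
drive_tool(
  commands=[
    [[0,0,0,0,0,-0.002,0]],
  ],
)

```text
t: 4.55
tcp_pos: [0.645, -0.1916, 0.1196]
orientation: [0.001, 0.999, 0.047, 0.006]
ft_force: [0.6, -0.2, 3.2]
gripper_width: 0.0
```

```bash
python3 - <<'E'
from h import *
p=snapshot("side");q=wshot()
o=get_obs();print(o["t"],o["tcp_pos"],o["ft_force"])
a=cv2.resize(p["color"][200:320,320:440,::-1],(400,400),interpolation=cv2.INTER_CUBIC)
b=cv2.resize(q["color"][120:360,200:440,::-1],(400,400),interpolation=cv2.INTER_CUBIC)
cv2.imwrite("pics/l4.png",np.hstack([a,b]))
E
```

```text
4.65 [ 0.64484196 -0.19148243  0.1194981 ] [-0.04859344 -0.12214231 -0.13354656]
```

View pics/l4.png

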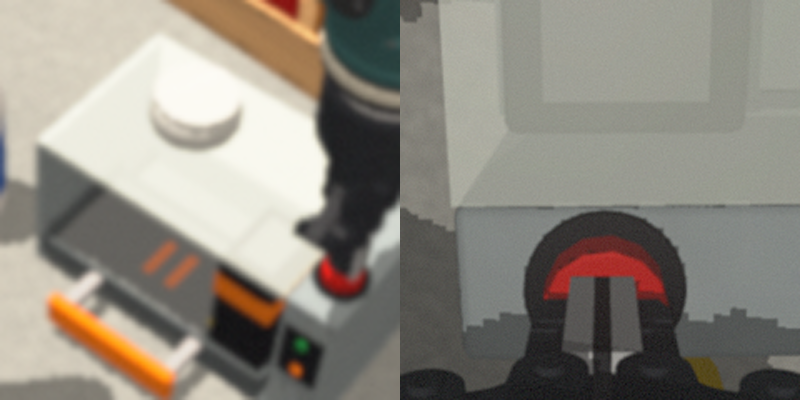

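Emit:
drive_tool(
  commands=[
    [[0,0,0,0,0,-0.003,0],[0,0,0,0,0,0,0]],
  ],
)

```text
t: 4.82
tcp_pos: [0.645, -0.1915, 0.1166]
orientation: [0.001, 0.999, 0.047, 0.006]
ft_force: [-0.4, -0.8, 4.8]
gripper_width: -0.0
```

Emit:
drive_tool(
  commands=[
    [[0,0,0,0,0,0,0],[0,0,0,0,0,0,0]],
  ],
)

```text
t: 4.98
tcp_pos: [0.6451, -0.1916, 0.117]
orientation: [0.001, 0.999, 0.047, 0.006]
ft_force: [-1.4, -0.1, 4.3]
gripper_width: -0.0003
```

```bash
python3 - <<'E'
from h import *
p=snapshot("side");q=wshot()
o=get_obs();print(o["t"],o["tcp_pos"],o["ft_force"],o["joints"])
save(p,"s5");save(q,"w5")
a=cv2.resize(p["color"][200:320,320:440,::-1],(400,400),interpolation=cv2.INTER_CUBIC)
b=cv2.resize(q["color"][120:360,200:440,::-1],(400,400),interpolation=cv2.INTER_CUBIC)
cv2.imwrite("pics/l5.png",np.hstack([a,b]))
E
```

```text
5.0833 [ 0.64509759 -0.19156632  0.11703908] [-1.00739393  0.47716196  4.10992162] [-0.4112961   0.54212649  0.16801095  1.18518913  0.00356675  1.06481381]
```

View pics/l5.png

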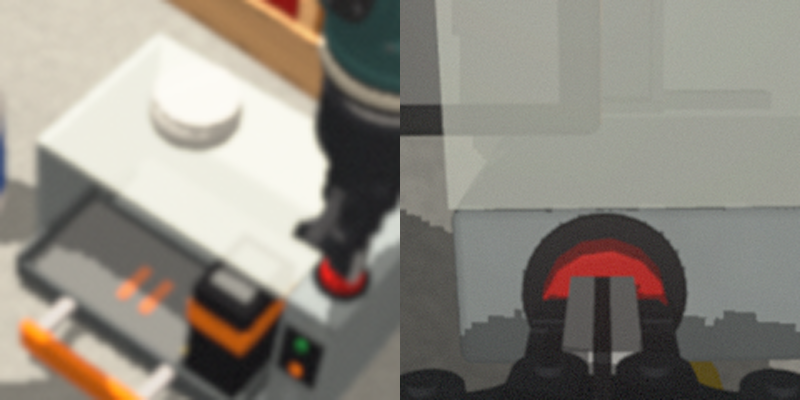

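View pics/s5.png

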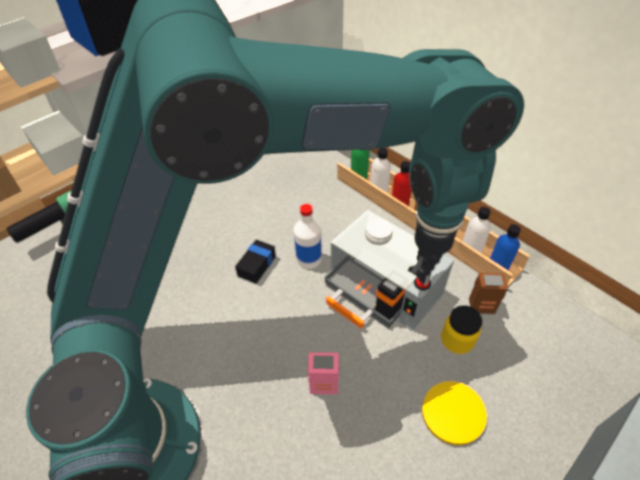

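Emit:
drive_tool(
  commands=[
    [[0,0,0,0,0,0.03,0],[0,0,0,0,0,0.03,0],[0,0,0,-0.02,-0.002,0,0],[0,0,0,-0.03,-0.003,0,0],[0,0,0,-0.03,-0.003,0,0],[0,0,0,-0.015,-0.003,0,0],[0,0,0,0,0,0,0]],
  ],
)

```text
t: 5.67
tcp_pos: [0.5473, -0.2024, 0.1777]
orientation: [0.001, 0.999, 0.048, 0.006]
ft_force: [0.6, 0.4, -0.2]
gripper_width: 0.0005
```

```bash
python3 - <<'E'
from h import *
np.set_printoptions(precision=3,suppress=True)
p=snapshot("side");q=wshot();r=snapshot("top")
o=get_obs();print(o["t"],o["tcp_pos"],o["orientation"],o["ft_force"])
for n,c in(("side",p),("wrist",q),("top",r)):
  for k in ("pack_center","tray_stop","tray_handle","release_top"):
    for d in mark_of(k,c)[:3]:print(n,k,round(d["score"],2),w(c,d["centre"]))
a=cv2.resize(p["color"][220:340,320:440,::-1],(400,400),interpolation=cv2.INTER_CUBIC)
b=cv2.resize(q["color"][:,80:560,::-1],(400,400),interpolation=cv2.INTER_AREA)
u=((proj(p,o["tcp_pos"])-[320,220])*400/120).astype(int);cv2.circle(a,tuple(int(v) for v in u),3,(0,255,0),-1)
u=((proj(p,o["tcp_pos"]+[0,0,.027])-[320,220])*400/120).astype(int);cv2.circle(a,tuple(int(v) for v in u),3,(255,0,255),-1)
cv2.imwrite("pics/l6.png",np.hstack([a,b]))
E
```

```text
5.8167 [ 0.55  -0.202  0.177] [0.001 0.999 0.049 0.006] [-0.172 -0.548 -0.533]
side pack_center 0.86 [ 0.553 -0.144  0.063]
side pack_center 0.72 [ 0.786 -0.284  0.054]
side pack_center 0.58 [ 0.372 -0.164  0.051]
side tray_stop 0.73 [ 0.559 -0.12   0.022]
side tray_handle 0.83 [ 0.453 -0.091  0.041]
side tray_handle 0.75 [ 0.556 -0.122  0.021]
side tray_handle 0.37 [ 0.518 -0.395  0.003]
side release_top 0.75 [ 0.455 -0.092  0.039]
side release_top 0.44 [ 0.646 -0.195  0.152]
side release_top 0.28 [ 0.551 -0.143  0.012]
wrist pack_center 0.91 [ 0.794 -0.287  0.05 ]
wrist pack_center 0.66 [ 0.373 -0.165  0.053]
wrist tray_stop 0.61 [ 0.556 -0.116  0.024]
wrist tray_handle 0.64 [ 0.457 -0.082  0.041]
wrist release_top 0.87 [ 0.647 -0.191  0.151]
wrist release_top 0.35 [ 0.459 -0.082  0.04 ]
top pack_center 0.85 [ 0.547 -0.148  0.068]
top pack_center 0.68 [ 0.791 -0.289  0.052]
top pack_center 0.62 [ 0.374 -0.169  0.051]
top tray_stop 0.85 [ 0.55  -0.118  0.021]
top tray_handle 0.85 [ 0.452 -0.081  0.037]
top release_top 0.5 [ 0.641 -0.191  0.154]
```

View pics/l6.png

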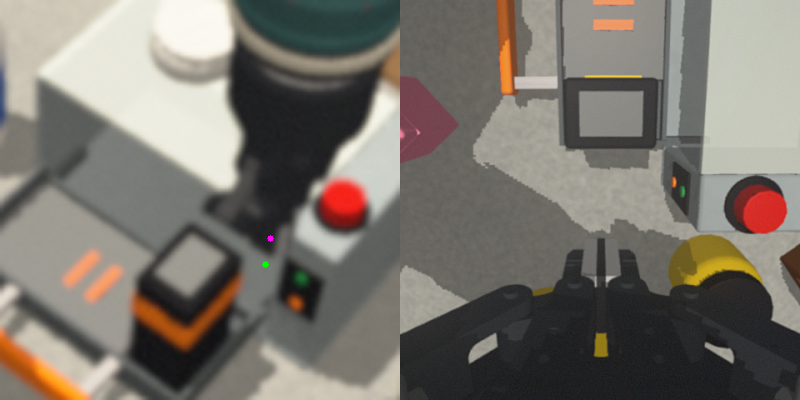

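Tray is fully out, with the pack standing at about (0.549,-0.146). The seen tips sit about 27 mm behind the reported TCP, so I'll allow for that. Next I go down beside the pack.

Emit:
drive_tool(
  commands=[
    [[0,0,0,0,0,-0.035,0],[0,0,0,0,0,-0.035,0],[0,0,0,0,0,-0.03,0],[0,0,0,0,0,-0.004,0],[0,0,0,0,0.004,0,0],[0,0,0,-0.001,0.006,0,0],[0,0,0,0,0,0,0]],
  ],
)

```text
t: 7.0
tcp_pos: [0.55, -0.1922, 0.0741]
orientation: [0.002, 0.999, 0.048, 0.008]
ft_force: [-0.4, 0.0, 0.9]
gripper_width: -0.0003
```

```bash
cat > l.py <<'E'
import sys
from h import *
np.set_printoptions(precision=3,suppress=True)
p=snapshot("side");q=wshot()
o=get_obs();print(o["t"],o["tcp_pos"],o["orientation"],o["ft_force"])
a=cv2.resize(p["color"][220:340,320:440,::-1],(400,400),interpolation=cv2.INTER_CUBIC)
b=cv2.resize(q["color"][:,80:560,::-1],(400,400),interpolation=cv2.INTER_AREA)
cv2.imwrite("pics/%s.png"%sys.argv[1],np.hstack([a,b]))
E
python3 l.py l7
```

```text
7.1 [ 0.551 -0.193  0.074] [0.003 0.999 0.048 0.009] [-0.55  -0.054  0.347]
```

View pics/l7.png

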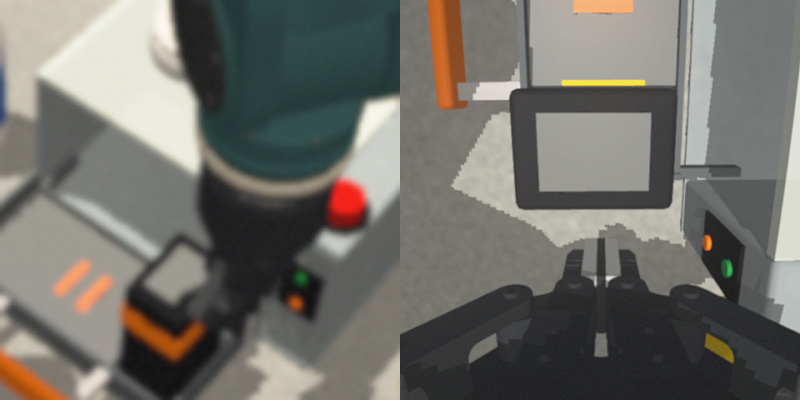

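Fingers are beside the pack's -y face and centred on it. Now the slow push along the dock's +y.

Emit:
drive_tool(
  commands=[
    [[0,0,0,-0.001,0.005,-0.002,0],[0,0,0,0,0.005,-0.001,0],[0,0,0,-0.001,0.005,0,0],[0,0,0,0,0.005,0,0],[0,0,0,-0.001,0.005,0,0],[0,0,0,0,0.005,0,0]],
  ],
)

```text
t: 7.6
tcp_pos: [0.5494, -0.1621, 0.0746]
orientation: [0.005, 0.999, 0.048, 0.012]
ft_force: [-1.0, -1.2, 1.4]
gripper_width: -0.0
```

```bash
python3 l.py l8
```

```text
7.7 [ 0.549 -0.162  0.074] [0.004 0.999 0.048 0.011] [ 0.568 -1.17  -0.801]
```

View pics/l8.png

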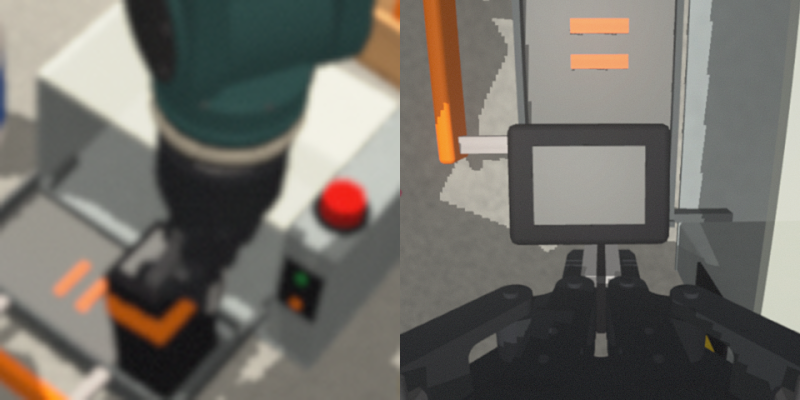

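Emit:
drive_tool(
  commands=[
    [[0,0,0,-0.001,0.005,0,0],[0,0,0,0,0.005,0,0],[0,0,0,-0.001,0.005,0,0],[0,0,0,0,0.005,0,0],[0,0,0,-0.001,0.005,0,0]],
  ],
)

```text
t: 8.12
tcp_pos: [0.546, -0.1348, 0.0742]
orientation: [0.004, 0.999, 0.048, 0.011]
ft_force: [0.2, -0.5, -0.2]
gripper_width: -0.0003
```

```bash
python3 l.py l9
```

```text
8.2167 [ 0.546 -0.134  0.074] [0.004 0.999 0.048 0.011] [0.715 0.01  0.028]
```

View pics/l9.png

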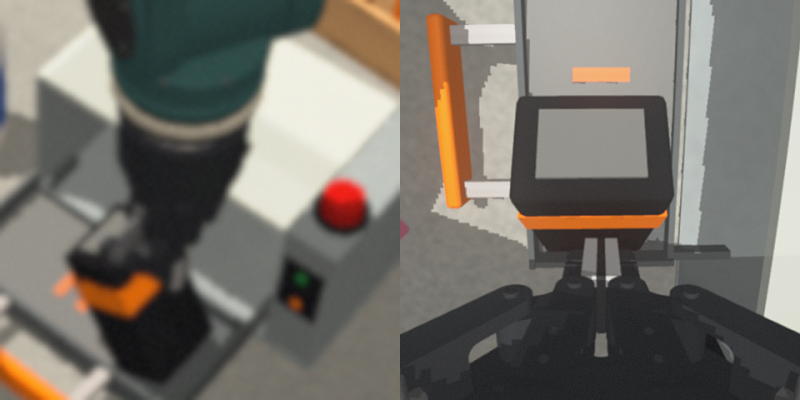

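Emit:
drive_tool(
  commands=[
    [[0,0,0,-0.001,0.005,0,0],[0,0,0,0,0.005,0,0],[0,0,0,-0.001,0.005,0,0],[0,0,0,0,0.005,0,0],[0,0,0,0,0,0,0]],
  ],
)

```text
t: 8.63
tcp_pos: [0.5434, -0.1124, 0.0741]
orientation: [0.004, 0.999, 0.048, 0.011]
ft_force: [-1.0, 0.2, 0.6]
gripper_width: -0.0002
```

```bash
python3 l.py l10
```

```text
8.7333 [ 0.544 -0.113  0.074] [0.004 0.999 0.048 0.011] [ 0.706 -0.875 -0.096]
```

View pics/l10.png

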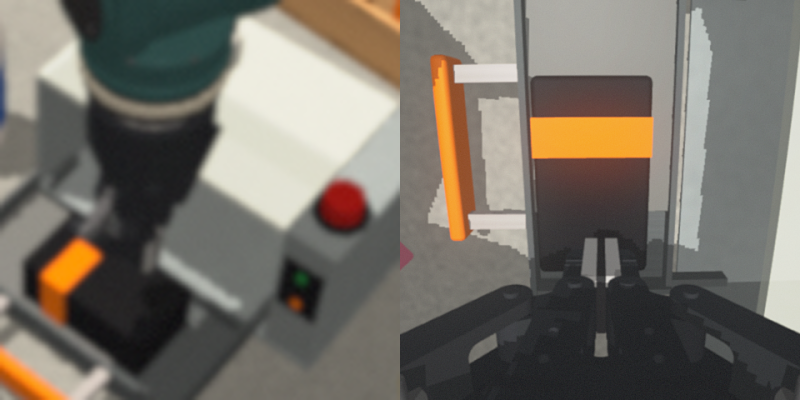

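The pack has fallen over and lies on the deck. I'll lift and check its pose.

Emit:
drive_tool(
  commands=[
    [[0,0,0,0,0,0.035,0],[0,0,0,-0.01,0,0.035,0],[0,0,0,-0.03,0.01,0.02,0],[0,0,0,-0.035,0.015,0,0],[0,0,0,-0.035,0.015,0,0],[0,0,0,-0.012,0.002,0,0],[0,0,0,0,0,0,0]],
  ],
)

```text
t: 9.32
tcp_pos: [0.4171, -0.0708, 0.1666]
orientation: [0.004, 0.999, 0.048, 0.011]
ft_force: [1.0, -0.6, 1.3]
gripper_width: -0.0002
```

```bash
python3 - <<'E'
from h import *
np.set_printoptions(precision=3,suppress=True)
o=get_obs();print(o["t"],o["tcp_pos"])
p=snapshot("side");q=wshot();r=snapshot("top")
R=np.array([[.9954,-.0958],[.0958,.9954]])
for n,c in(("side",p),("wrist",q),("top",r)):
  for k in ("pack_center","tray_deck","tray_handle","pack"):
    for d in mark_of(k,c)[:3]:
      W=w(c,d["centre"]);print(n,k,round(d["score"],2),W,"dock",R.T@(W[:2]-[.678,-.081]))
a=cv2.resize(p["color"][220:340,310:430,::-1],(400,400),interpolation=cv2.INTER_CUBIC)
b=cv2.resize(q["color"][:,80:560,::-1],(400,400),interpolation=cv2.INTER_AREA)
cv2.imwrite("pics/l11.png",np.hstack([a,b]))
E
```

```text
9.3167 [ 0.417 -0.071  0.167]
side pack_center 0.98 [ 0.785 -0.286  0.053] dock [ 0.087 -0.214]
side pack_center 0.61 [ 0.371 -0.164  0.05 ] dock [-0.314 -0.053]
side pack_center 0.57 [ 0.537 -0.089  0.04 ] dock [-0.141  0.006]
side tray_deck 0.84 [ 0.537 -0.053  0.02 ] dock [-0.137  0.041]
side tray_handle 0.86 [ 0.443 -0.092  0.042] dock [-0.235  0.012]
side pack 0.96 [ 0.544 -0.14   0.047] dock [-0.139 -0.046]
side pack 0.85 [ 0.371 -0.164 -0.002] dock [-0.313 -0.054]
side pack 0.76 [ 0.792 -0.29  -0.   ] dock [ 0.093 -0.219]
wrist pack_center 0.84 [ 0.536 -0.087  0.042] dock [-0.142  0.008]
wrist pack_center 0.64 [ 0.378 -0.166  0.05 ] dock [-0.307 -0.055]
wrist tray_handle 0.56 [ 0.451 -0.082  0.04 ] dock [-0.226  0.021]
wrist pack 0.95 [ 0.372 -0.169 -0.003] dock [-0.313 -0.058]
wrist pack 0.74 [ 0.545 -0.142  0.045] dock [-0.138 -0.048]
top pack_center 0.6 [ 0.539 -0.09   0.046] dock [-0.139  0.005]
top pack_center 0.58 [ 0.787 -0.29   0.051] dock [ 0.089 -0.219]
top tray_deck 0.95 [ 0.536 -0.051  0.022] dock [-0.139  0.044]
top tray_handle 0.75 [ 0.448 -0.081  0.036] dock [-0.229  0.022]
top tray_handle 0.41 [ 0.677 -0.029  0.13 ] dock [0.004 0.052]
top pack 0.76 [ 0.542 -0.139  0.042] dock [-0.141 -0.045]
top pack 0.57 [ 0.79  -0.287  0.001] dock [ 0.092 -0.216]
```

View pics/l11.png

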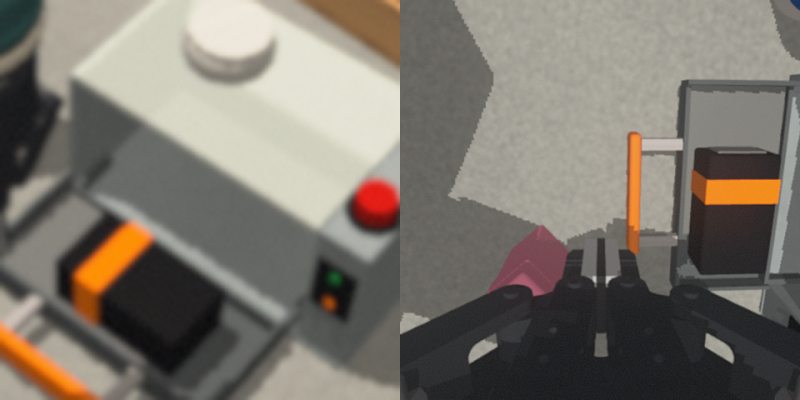

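Pack lies flat, with its centre about 37 mm to the step side of the deck centre (limit 55) and z about 0.042. Now I go down in front of the bar.

Emit:
drive_tool(
  commands=[
    [[0,0,0,-0.002,0,-0.035,0],[0,0,0,-0.002,0,-0.035,0],[0,0,0,0,0,-0.035,0],[0,0,0,0,0,-0.03,0],[0,0,0,0,0,-0.012,0],[0,0,0,0,0,-0.008,0],[0,0,0,0,0,0,0]],
  ],
)

```text
t: 10.65
tcp_pos: [0.4157, -0.0716, 0.0065]
orientation: [0.005, 0.999, 0.048, 0.013]
ft_force: [-1.7, 0.6, -0.7]
gripper_width: -0.0
```

```bash
sed -i 's/220:340,320:440/240:360,280:400/' l.py; python3 l.py l12
```

```text
10.75 [ 0.417 -0.072  0.008] [0.006 0.999 0.048 0.014] [ 0.705 -0.39   0.331]
```

View pics/l12.png

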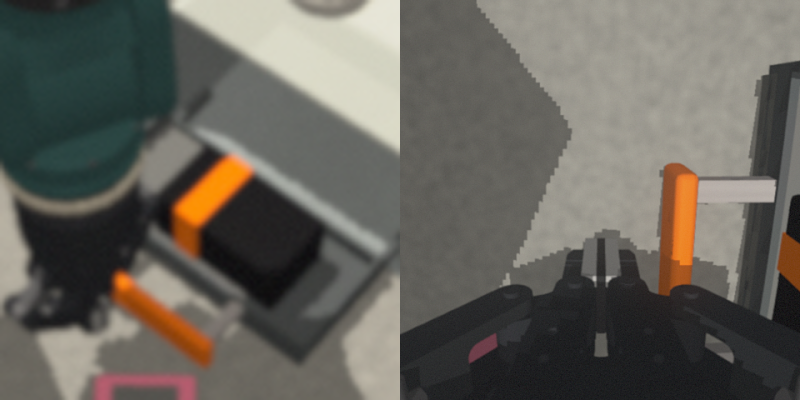

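Emit:
drive_tool(
  commands=[
    [[0,0,0,-0.001,0,-0.008,0],[0,0,0,0,0,-0.004,0],[0,0,0,0.006,0.0005,0,0],[0,0,0,0.006,0.0005,0,0],[0,0,0,0.006,0.0005,0,0],[0,0,0,0.006,0.0005,0,0],[0,0,0,0.006,0.0005,0,0]],
  ],
)

```text
t: 11.33
tcp_pos: [0.4478, -0.0699, -0.0025]
orientation: [0.007, 0.999, 0.047, 0.015]
ft_force: [-6.7, -1.2, 2.4]
gripper_width: -0.0
```

```bash
python3 l.py l13
```

```text
11.4333 [ 0.449 -0.07  -0.002] [0.007 0.999 0.048 0.016] [-2.83  -0.745  1.145]
```

View pics/l13.png

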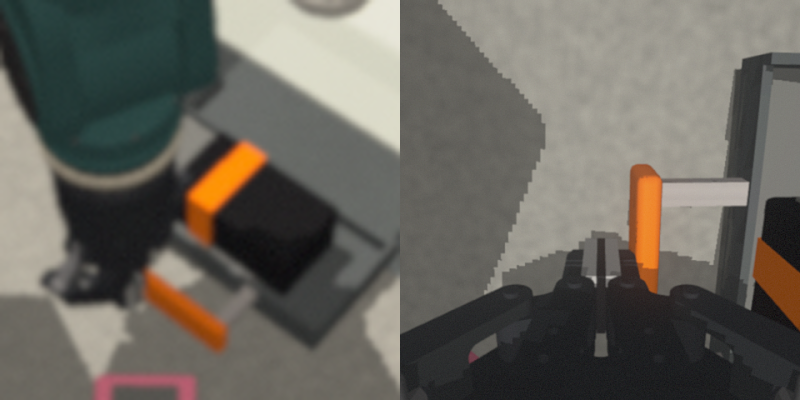

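Emit:
drive_tool(
  commands=[
    [[0,0,0,0.008,0.001,0,0],[0,0,0,0.008,0.001,0,0],[0,0,0,0.008,0.001,0,0],[0,0,0,0.008,0.001,0,0],[0,0,0,0.008,0.0005,0,0],[0,0,0,0.007,0.0005,0,0],[0,0,0,0.006,0.0005,0,0]],
  ],
)

```text
t: 12.02
tcp_pos: [0.4979, -0.0648, -0.0027]
orientation: [0.009, 0.999, 0.047, 0.01]
ft_force: [-7.2, -2.4, 4.7]
gripper_width: -0.0004
```

```bash
python3 l.py l14
```

```text
12.1167 [ 0.499 -0.065 -0.003] [0.009 0.999 0.047 0.01 ] [-3.791 -2.631  1.97 ]
```

View pics/l14.png

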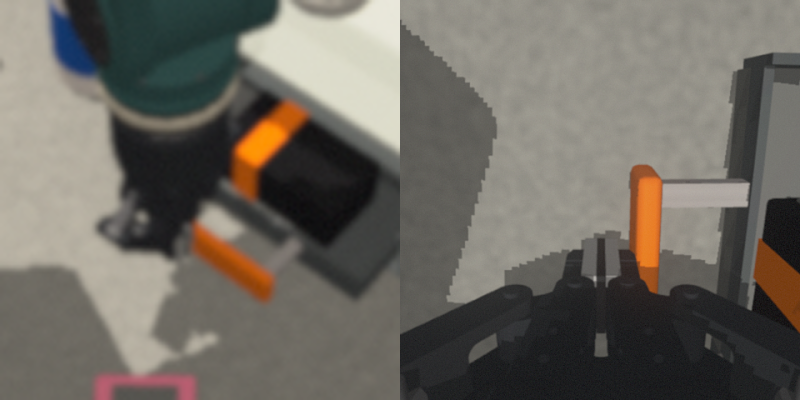

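Emit:
drive_tool(
  commands=[
    [[0,0,0,0.007,0.0007,0,0],[0,0,0,0.007,0.0007,0,0],[0,0,0,0.007,0.0007,0,0],[0,0,0,0.006,0.0005,0,0],[0,0,0,0.005,0.0005,0,0]],
  ],
)

```text
t: 12.53
tcp_pos: [0.5255, -0.0619, -0.003]
orientation: [0.009, 0.999, 0.047, 0.006]
ft_force: [-11.0, -3.3, 6.7]
gripper_width: -0.0002
```

Emit:
drive_tool(
  commands=[
    [[0,0,0,0.006,0.0005,0,0],[0,0,0,0.005,0.0005,0,0]],
  ],
)

```text
t: 12.7
tcp_pos: [0.5337, -0.0609, -0.0033]
orientation: [0.01, 0.999, 0.046, 0.003]
ft_force: [-5.4, -1.9, 4.3]
gripper_width: 0.0005
```

Emit:
drive_tool(
  commands=[
    [[0,0,0,0.004,0.0004,0,0],[0,0,0,0.003,0.0003,0,0]],
  ],
)

```text
t: 12.87
tcp_pos: [0.5396, -0.0603, -0.0033]
orientation: [0.01, 0.999, 0.046, 0.002]
ft_force: [-5.5, -2.3, 4.2]
gripper_width: 0.0001
```

```bash
python3 l.py l15; python3 - <<'E'
from h import *
p=wshot()
R=np.array([[.9954,-.0958],[.0958,.9954]])
for d in mark_of("tray_handle",p)[:2]:
  W=w(p,d["centre"]);print(d["score"],W,R.T@(W[:2]-[.678,-.081]))
E
```

```text
12.9667 [ 0.54  -0.06  -0.003] [0.01  0.999 0.046 0.003] [-4.147 -1.56   2.178]
```

View pics/l15.png

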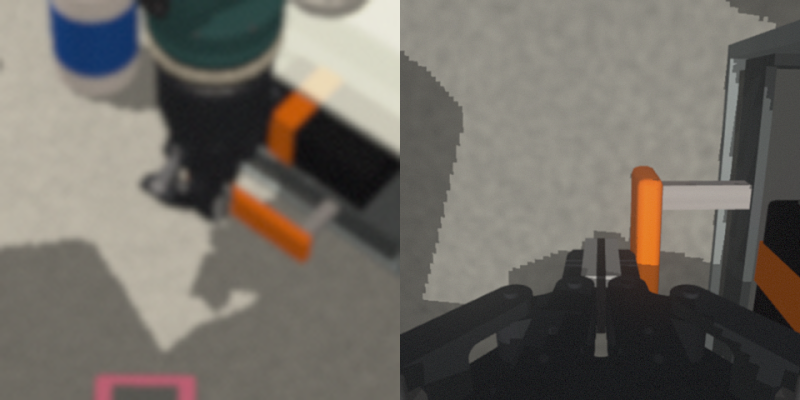

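Emit:
drive_tool(
  commands=[
    [[0,0,0,0.004,0.0004,0,0],[0,0,0,0.003,0.0003,0,0]],
  ],
)

```text
t: 13.23
tcp_pos: [0.5406, -0.0598, -0.004]
orientation: [0.01, 0.999, 0.046, -0.002]
ft_force: [-23.4, -6.3, 18.2]
gripper_width: -0.0002
```

Emit:
drive_tool(
  commands=[
    [[0,0,0,-0.004,-0.0004,0,0],[0,0,0,-0.008,-0.001,0,0],[0,0,0,-0.02,-0.002,0,0],[0,0,0,-0.03,-0.003,0,0],[0,0,0,-0.03,-0.003,0.01,0],[0,0,0,-0.01,0,0.035,0],[0,0,0,0,0,0.04,0],[0,0,0,0,0,0.04,0],[0,0,0,-0.02,0,0.03,0],[0,0,0,-0.03,0,0,0],[0,0,0,0,0,0,0]],
  ],
)

```text
t: 14.15
tcp_pos: [0.3798, -0.068, 0.1571]
orientation: [0.01, 0.999, 0.047, 0.002]
ft_force: [0.3, -0.6, -0.4]
gripper_width: -0.0004
```

```bash
python3 - <<'E'
from h import *
np.set_printoptions(precision=3,suppress=True)
p=snapshot("side");r=snapshot("top");q=wshot()
o=get_obs();print(o["t"],o["tcp_pos"],o["ft_force"])
R=np.array([[.9954,-.0958],[.0958,.9954]])
for n,c in(("side",p),("top",r),("wrist",q)):
  for k in ("pack_center","tray_deck","tray_handle","release_top","wax_tin","spray"):
    for d in mark_of(k,c)[:3]:
      W=w(c,d["centre"]);print(n,k,round(d["score"],2),W,"dock",R.T@(W[:2]-[.678,-.081]))
a=cv2.resize(p["color"][220:340,320:440,::-1],(400,400),interpolation=cv2.INTER_CUBIC)
b=cv2.resize(r["color"][140:300,330:490,::-1],(400,400),interpolation=cv2.INTER_CUBIC)
cv2.imwrite("pics/l16.png",np.hstack([a,b]))
E
```

```text
14.3 [ 0.383 -0.069  0.156] [-0.106  0.732 -0.285]
side pack_center 0.88 [ 0.784 -0.288  0.055] dock [ 0.086 -0.216]
side pack_center 0.82 [ 0.372 -0.166  0.049] dock [-0.312 -0.055]
side pack_center 0.77 [ 0.642 -0.078  0.042] dock [-0.036  0.006]
side tray_deck 0.62 [ 0.644 -0.043  0.014] dock [-0.03   0.041]
side tray_deck 0.43 [0.585 0.111 0.003] dock [-0.074  0.2  ]
side tray_handle 0.55 [ 0.547 -0.08   0.038] dock [-0.13   0.013]
side release_top 0.45 [ 0.644 -0.192  0.151] dock [-0.044 -0.107]
side wax_tin 0.87 [ 0.683 -0.035  0.135] dock [0.009 0.045]
side wax_tin 0.4 [ 0.645 -0.043  0.017] dock [-0.029  0.041]
side spray 0.84 [0.586 0.114 0.003] dock [-0.073  0.203]
side spray 0.55 [ 0.671 -0.299  0.002] dock [-0.028 -0.216]
top pack_center 0.81 [ 0.79  -0.29   0.048] dock [ 0.092 -0.219]
top pack_center 0.62 [ 0.522 -0.395  0.002] dock [-0.185 -0.298]
top tray_handle 0.92 [ 0.55  -0.072  0.037] dock [-0.126  0.021]
top release_top 0.59 [ 0.64  -0.193  0.152] dock [-0.049 -0.108]
top release_top 0.41 [ 0.585  0.116 -0.   ] dock [-0.073  0.205]
top wax_tin 0.91 [ 0.682 -0.03   0.132] dock [0.009 0.05 ]
top spray 0.73 [ 0.588  0.116 -0.001] dock [-0.07   0.205]
wrist tray_handle 0.9 [ 0.557 -0.071  0.039] dock [-0.12   0.022]
```

View pics/l16.png

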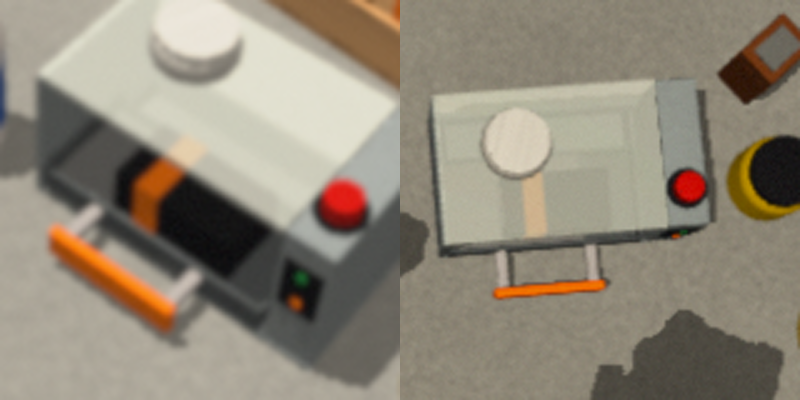

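The tray stays home: the bar is at the same top-view pixels as at the start. The pack lies flat inside, and the button is up.

```bash
python3 -c "
from bench import *
print(hand_in())"
```

```text
the job is handed in; nothing more can be done
None
```

The job is done and handed in at about 14 s of the 51 s allowed. I pressed the red button, and the tray came out with the pack standing. I tipped the pack over the step onto the deck with shut fingers, then pushed the tray in by its bar to the end stop (about 24 N) and backed off.

**Last checks:**
- **Tray:** it stayed in for about 1 s after I backed off. The bar is at the same top-view pixels as at the start, and its estimated dock x is -0.120 to -0.130 m against -0.127 m when home.
- **Pack:** it lies flat. Its centre is about 37 mm to the step side of the deck centre (limit 55), within about 6 mm of it along the slide, and about 42 mm above the bench.
- **Contacts:** I did not see them directly. I take them to be down from the direction the pack fell.
- **Button and other things:** the button is up. The bottle and tin measure within about 5 mm of their starting places. I did not measure the jar, foam pad or spare again.

**What disagreed:**
- The real fingertips sat about 27 mm behind the reported TCP when shut. I found this at the button and allowed for it afterwards.
- I did not see or hear the click itself. I judged it latched from the jump in force at the end stop and the tray staying in.

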